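# Restock the bakery's shaker carousel, bring the tall shaker to the front and hold it there

## Task

First put the two loose small steel shakers upright, one each, all the way down into the two empty pockets of the carousel on the bench, and let go of them. Then take hold of the tall shaker with the peg handle that stands on the carousel, turn the carousel until that shaker stands right at the front, in line with the steel tongue of the stand, and finish while still gripping the tall shaker so that the carousel stays still; do not let go at the end. Leave the other things on the bench where they are.

Things in the scene. Friction and masses are not known exactly. Their poses are not given: they have to be found in the camera images.
- stand: Fixed dark steel foot of the carousel, a disc 224 mm across and 12 mm high, standing on the bench; place and yaw vary. Origin: on the carousel's vertical turning axis, at bench level. Its own -x axis points to the front, along a flat steel tongue 30 mm wide and 10 mm high that sticks out 45 mm beyond the turning disc.
- front_mark (a point): Outer end of the stand's tongue, in its middle on its upper face: 170 mm from the turning axis. The line from the axis to this point is the front direction.
- carousel (a joint): Angle of the turning disc on the stand, rad, growing counter-clockwise seen from above. 0 (or 6.283, the same place): the tall shaker is exactly at the front, over the tongue. Starts between 0.9 and 5.38; may be turned either way, no stops within -7 to 13. Light bearing friction, about 0.07 N m; it stays where it is left.
- hub_top (a point): Top of the low steel hub, on the turning axis, 56 mm above the bench. Round it the wooden disc, 250 mm across, upper face 28 mm above the bench, with six aluminium pockets every 60 degrees, 90 mm from the axis. One holds the tall shaker, three hold small shakers (tops 102 mm above the bench), none of which comes out; two are empty.
- tall_jar: The tall steel shaker, captive in its pocket (it cannot be lifted out, but spins easily about its own upright axis) and carried round by the disc; the only tall one: body 40 mm across and 80 mm high, with a round upright peg handle on its lid, 22 mm across and 39 mm tall. Origin: centre of its underside, 28 mm above the bench, 90 mm from the turning axis.
- knob_top (a point): Centre of the top of the tall shaker's peg handle, 153 mm above the bench; the handle's straight part reaches down to 39 mm below this point, where the shaker widens to 40 mm across.
- pocket_a (a point): An empty pocket: centre of its floor, 28 mm above the bench, 90 mm from the turning axis, turning with the disc. Round, 52 mm bore, 25 mm deep, mouth flared to about 64 mm. Seen from above, 120 degrees counter-clockwise from the tall shaker. Neighbouring shakers stand 90 mm away, centre to centre.
- pocket_b (a point): The other empty pocket: centre of its floor; the same size and height. Seen from above, 60 degrees clockwise from the tall shaker.
- jar_a: Loose small steel shaker standing upright on the bench: 40 mm across, 74 mm tall, straight sides from 4 to 66 mm, then a dome; slightly tapered foot; 80 to 170 g. Origin: centre of its underside. It may go into either empty pocket.
- jar_b: The second loose small steel shaker, just like the first.
- canister: Bystander, to be left alone: squat white ceramic pot, 64 mm across, 52 mm high, standing among the loose shakers. Origin: centre of its underside.
- cutter: Bystander, to be left alone: steel pastry cutter ring, 66 mm across, 35 mm high, among the loose shakers. Origin: centre of its underside.
- bowl: Bystander, to be left alone: aluminium bowl, 130 mm across, 60 mm high, left of the carousel. Origin: centre of its underside.
- mug: Bystander, to be left alone: white mug, 72 mm across, 75 mm high, beyond the bowl, left of the carousel. Origin: centre of its underside.
- spatula: Bystander, to be left alone: spatula lying flat on the bench beyond the carousel, about 30 mm high at most. Origin: on the bench near its middle.
- scraper: Bystander, to be left alone: steel dough scraper, 120 mm wide, with a dark wooden grip 20 mm high, lying flat beyond the loose shakers. Origin: on the bench under the edge between grip and blade.

How it is judged:
On the way, in this order (a step that is already met when the one before it is completed fails the run):
1. both loose shakers stand in the two empty pockets, released, before the carousel is turned to the front ((((distance between jar_a and pocket_a below 0.01 m and angle between jar_a's own z axis and vertical below 0.15 rad) and (distance between jar_b and pocket_b below 0.01 m and angle between jar_b's own z axis and vertical below 0.15 rad)) or ((distance between jar_a and pocket_b below 0.01 m and angle between jar_a's own z axis and vertical below 0.15 rad) and (distance between jar_b and pocket_a below 0.01 m and angle between jar_b's own z axis and vertical below 0.15 rad))) and contact force between the fingers and jar_a below 0.3 N and contact force between the fingers and jar_b below 0.3 N and not (value of joint carousel between -0.13 and 0.13 rad or value of joint carousel between 6.15319 and 6.41319 rad)), for 0.2 s.
2. the tall shaker is at the front, gripped, and the carousel is still ((value of joint carousel between -0.13 and 0.13 rad or value of joint carousel between 6.15319 and 6.41319 rad) and velocity of joint carousel between -0.06 and 0.06 rad/s and contact force between the fingers and tall_jar above 2 N), for 0.3 s.
At the end, for the whole second after the job is handed in: Both small shakers upright (0.15 rad) in the two pockets, one each, underside within 10 mm of the pocket floor's centre, not touched; carousel within 0.13 rad of tall shaker at front, turning under 0.06 rad/s; fingers hold the tall shaker with over 2 N (all of step 2 and (((distance between jar_a and pocket_a below 0.01 m and angle between jar_a's own z axis and vertical below 0.15 rad) and (distance between jar_b and pocket_b below 0.01 m and angle between jar_b's own z axis and vertical below 0.15 rad)) or ((distance between jar_a and pocket_b below 0.01 m and angle between jar_a's own z axis and vertical below 0.15 rad) and (distance between jar_b and pocket_a below 0.01 m and angle between jar_b's own z axis and vertical below 0.15 rad))) and contact force between the fingers and jar_a below 0.3 N and contact force between the fingers and jar_b below 0.3 N); the arm keeps its last pose, push and grip.
It fails at once if a bystander is shifted by more than 40 mm (distance of any of canister, cutter, bowl, mug, spatula, scraper from where it was at the start of the episode above 0.04 m).
It also fails if it takes over 72 s, if anything falls off the work surface, if the arm or the gripper's body presses on something with over 40 N, if the wrist force passes 120 N, or if a joint passes its speed limit or range.

## Robot

A 6-joint arm with a two-finger parallel gripper is mounted at the origin on the work surface. World frame = base frame: x ahead of the robot, y to its left, z up, the work surface at z = 0. Lengths are in m, angles in rad, forces in N, time in s.
With the tool pointing down it reaches from about 0.275 to 0.75 m from the base axis. Payload 10.2 kg.
Tool frame: the origin (TCP) lies midway between the tips of the shut fingers; the grasp point (between the pads) lies 19 mm behind it; z points along the fingers, x is the direction in which the jaws open and shut, and the axes are right-handed (so a half turn about z gives the same grasp; the last joint's range is limited). The gripper opens to 88 mm and grips with 3 to 60 N. Pads are 18 mm wide; open, the fingers measure 123 mm over their backs; the gripper's body (75 mm by 187 mm) begins 45 mm behind the grasp point.
Start: joints at [-1.361, 0.313, 1.498, -0, 1.331, -0.223], TCP at [0.22, -0.477, 0.239] pointing down, gripper open.
Joint ranges: [-2.94, 2.94], [-0.97, 2.17], [0.19, 2.56], [-1.23, 4.37], [0.02, 3.11], [-2.88, 2.88]. Speed limits (rad/s): [2.39, 2.39, 3.01, 3.14, 3.14, 3.14].

## Interface

Orientations are given as a rotation vector (axis times angle).
In Python, from rig import manip, cams, nets gives the robot as it stands.
- The arm moves only by the tool carry_out, never from a script. Its argument "commands" is a list of rows, each a list of 3 entries, a list of its own where there are three numbers: the shift along the tool's x, y, z in m, then the turn about the tool's z in rad, then the closure, from 0 (fully open) to 1 (shut). In form: [[[tx, ty, tz], yaw, gripper], ...]. A call has exactly 8 rows; each row shifts and turns the commanded pose from where the row before left it, along the tool's axes as they then stand; what a row does not reach is not made up. A row lasts 1/8 s, in which the tool goes at most 62.5 mm and 10.7 degrees, less where a joint would pass 70% of its speed; a pose out of reach is approached as far as the arm can. A call with a gripper value outside its range is refused whole. The fingers move at their own pace and stop on an object; "force" is the grip in N (left out, the last holds). Time passes only in rows, so rows that do not move let the fingers close, or fill a call up. It gives the time, the measured TCP pose, the force and the opening at its end, in the units of the state.
- manip.observe(): the state, without advancing time (a new reading comes with each control period).
- cams.camera(name): name is "scene" or "top"; returns (picture, depth): 420x560x3 uint8, red, green, blue; 420x560 float32, m along the optical axis (not along the pixel's ray), 0 where there is no reading.
- cams.camera_model(name): a dict with "fx", "fy", "cx", "cy" (pixels), "k1" (the pictures are not rectified: a ray, as slopes to the right and down, at radius r is drawn at 1 + k1 r^2 times it, then the intrinsics apply), "R" (3x3) and "t" (3): a world point X has camera coordinates R X + t. Camera axes: x right, y down, z forward; pixel columns grow to the right and rows downward; lengths in m; the calibration is good to about 2 mm. A picture is of the moment at which its call begins. camera_model takes no time and is no camera call.
- manip.finish_job(): hands the job in, once; it reports no verdict.
Trained networks look in the newest picture that a camera, given by its name, has taken for a name from the list of things; names that differ only in an ending like _2 or _b are one class to them, and where a whole thing is asked for, a point or a joint stands for the part that bears it (a point fixed in the world has none). Each returns a list of dicts, best first, with "p" (0 to 1); they miss things now and then, are a little off and sometimes report something else, mostly with a low value. They report only what shows in the picture. A call takes as long as a camera call.
- nets.search_frame(camera, name): "location" ([x, y, z] in m, in the coordinates of the camera as it stood for that picture, good to about 4 mm: the middle of the surface that is visible of it).
- nets.spot_point(camera, name): "location" ([x, y, z] in m, in the coordinates of the camera as it stood for that picture, good to about 4 mm: a listed point, or the origin of a listed thing).
The state is a dict: "clock": time; "qpos": joint angles; "qd": joint speeds; "tau": joint torques, N m; "position": TCP position; "ee_rot": TCP orientation; "contact_force": force on the tool from outside, world axes, zero at the start; "torque": the same for the moment, N m; "grip_width": opening from 0.0 (shut) to 1.0 (fully open).
Only numpy, scipy, OpenCV 4.12 (cv2) and the standard library are available. Lean on these libraries where they do the work, as an engineer would, in place of code of your own. Each camera call takes 0.05 s, during which the arm holds its last target. There are 200 camera calls.

## Working session

There is one attempt and no reset: what is moved stays moved. The work goes in short steps, Python scripts to look and compute and a tool call to move; the robot and the scene stay as the last step left them, time stands still between calls to the robot, and variables do not carry over. Pictures are saved under pics/ and viewed, about 8 in all and at most 12, crops included, and the job is handed in when it is done.

Besides the shell and the picture viewer there is one more tool, called after "Call:" in YAML: its name, and indented under it one key for each argument. carry_out: Moves the arm, as the interface text tells. Its arguments: {"type":"object","properties":{"commands":{"type":"array","items":{"type":"array"}},"force":{"type":"number"}},"required":["commands"]}

```bash
mkdir -p pics && cat > h.py <<'E'
from rig import manip, cams, nets
import numpy as np, cv2
def toW(cam,p):
    m=cams.camera_model(cam); return np.array(m["R"]).T@(np.array(p)-np.array(m["t"]))
def spot(cam,n,f=None):
    return [(round(d["p"],2),toW(cam,d["location"]).round(4).tolist()) for d in (f or nets.spot_point)(cam,n)]
def pix(cam,X):
    m=cams.camera_model(cam); c=np.array(m["R"])@np.array(X)+np.array(m["t"]); s=c[:2]/c[2]; s=s*(1+m["k1"]*(s@s))
    return m["fx"]*s[0]+m["cx"], m["fy"]*s[1]+m["cy"]
def cloud(cam,depth):
    m=cams.camera_model(cam); K=np.array([[m["fx"],0,m["cx"]],[0,m["fy"],m["cy"]],[0,0,1.]])
    v,u=np.mgrid[:420,:560]; n=cv2.undistortPoints(np.stack([u,v],-1).reshape(-1,1,2).astype(float),K,np.array([m["k1"],0,0,0.])).reshape(420,560,2)
    P=np.dstack([n*depth[...,None],depth]); return (P-np.array(m["t"]))@np.array(m["R"])
E
python3 - <<'E'
from h import *
ims=[]
for c in("top","scene"):
    im,d=cams.camera(c); cv2.imwrite(f"pics/{c}0.png",im[...,::-1]); np.save(f"{c}0.npy",d)
    for n in("stand","front_mark","hub_top","knob_top","pocket_a","jar_a","canister","cutter","scraper"):
        print(c,n,spot(c,n)[:6])
    m=cams.camera_model(c); print(-np.array(m["R"]).T@np.array(m["t"]))
E
```

```text
top stand [(0.89, [0.5461, 0.0573, -0.0005])]
top front_mark [(0.67, [0.3991, 0.1314, 0.0109])]
top hub_top [(0.66, [0.5452, 0.0614, 0.0555])]
top knob_top [(0.72, [0.639, 0.0511, 0.1526])]
top pocket_a [(0.73, [0.5795, -0.1913, 0.0005]), (0.61, [0.5222, 0.1452, 0.0262]), (0.6, [0.5826, -0.0205, 0.0317])]
top jar_a [(0.63, [0.5797, -0.1942, -0.0005]), (0.61, [0.4528, -0.1873, 0.0006])]
top canister [(0.86, [0.5701, -0.3568, -0.0002])]
top cutter [(0.53, [0.4492, -0.3383, 0.001])]
top scraper [(0.95, [0.7109, -0.2266, -0.0004]), (0.3, [0.582, -0.0199, 0.0318])]
[0.414916   0.00956055 1.43952923]
scene stand [(0.63, [0.5482, 0.0648, -0.0016])]
scene front_mark [(0.86, [0.3943, 0.1321, 0.0133])]
scene hub_top [(0.89, [0.547, 0.0643, 0.058])]
scene knob_top [(0.8, [0.6401, 0.0528, 0.1535])]
scene pocket_a [(0.9, [0.5834, -0.0174, 0.0283]), (0.73, [0.5168, 0.146, 0.0304])]
scene jar_a [(0.92, [0.5825, -0.1905, 0.0038]), (0.84, [0.4484, -0.177, -0.003]), (0.69, [0.5841, -0.0169, 0.0288])]
scene canister [(0.79, [0.5736, -0.3556, 0.0008])]
scene cutter [(0.74, [0.4491, -0.3336, -0.0001]), (0.26, [0.459, 0.3998, -0.0033])]
scene scraper [(0.7, [0.7097, -0.2206, 0.0034])]
[ 0.95820275 -0.64389129  0.9539123 ]
```

View pics/top0.png

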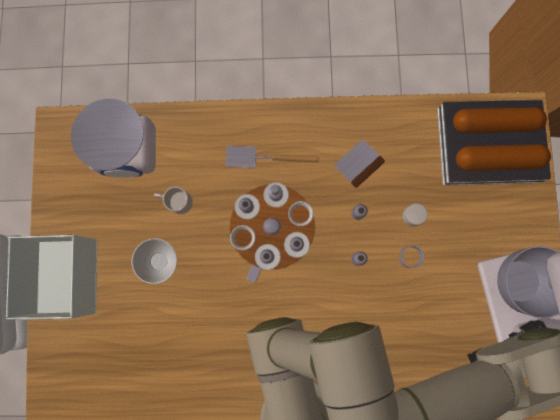

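View pics/scene0.png

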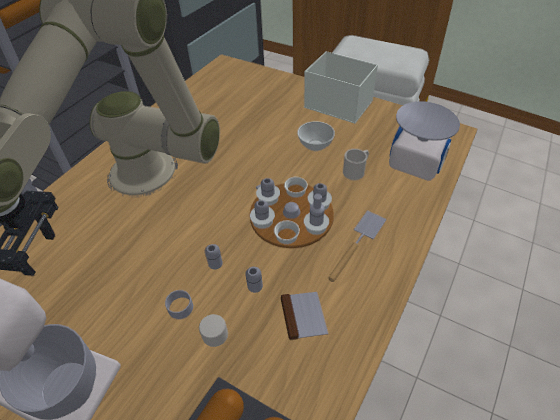

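```bash
python3 - <<'E'
from h import *
from scipy.optimize import least_squares
s=manip.observe(); print(s); print(cv2.Rodrigues(np.array(s["ee_rot"]))[0].round(3))
W={c:cloud(c,np.load(c+"0.npy")) for c in("top","scene")}
def circ(c,xy,zlo,zhi,R,r):
    P=W[c].reshape(-1,3); P=P[(np.hypot(*(P[:,:2]-xy).T)<R)&(P[:,2]>zlo)&(P[:,2]<zhi)]
    if len(P)<6: return len(P)
    f=least_squares(lambda q:np.hypot(P[:,0]-q[0],P[:,1]-q[1])-r,xy,loss="soft_l1",f_scale=.002)
    return len(P),f.x.round(4),round(np.sqrt(2*f.cost/len(P)),4),P[:,2].max().round(4)
def cen(c,xy,zlo,R):
    P=W[c].reshape(-1,3); P=P[(np.hypot(*(P[:,:2]-xy).T)<R)&(P[:,2]>zlo)]
    return len(P),P.mean(0).round(4) if len(P) else 0
J=[[.581,-.192],[.451,-.183]]
for j in J:
    print("jar",circ("scene",j,.015,.06,.035,.02),circ("top",j,.015,.06,.035,.02),"topcap",cen("top",j,.066,.03),cen("scene",j,.066,.03))
k=[.6395,.052]; print("knob",circ("scene",k,.118,.15,.025,.011),cen("top",k,.15,.02),cen("scene",k,.15,.02))
for c in W:
    print(c,"hub",cen(c,[.546,.062],.053,.03))
    P=W[c].reshape(-1,3); P=P[(np.hypot(P[:,0]-.546,P[:,1]-.062)<.135)&(P[:,2]>.022)&(P[:,2]<.034)]; h=cv2.convexHull(P[:,:2].astype(np.float32)); print("disc",cv2.minEnclosingCircle(h))
    print("all jars",[cen(c,np.array([.546,.062])+.09*np.array([np.cos(a),np.sin(a)]),.095,.03) for a in np.deg2rad([-126,174,54])])
    print("pocket",[circ(c,p,.05,.058,.04,.029) for p in([.582,-.019],[.519,.1455])])
E
```

```text
{'clock': 1.0, 'qpos': array([-1.36137703e+00,  3.12924240e-01,  1.49770908e+00,  3.70145416e-06,
        1.33101197e+00, -2.23385596e-01]), 'qd': array([ 8.94023350e-04,  1.09062595e-03,  1.14299487e-03,  5.36395174e-05,
       -5.57009317e-04,  8.99025775e-04]), 'tau': array([ 8.66271002e-04, -4.02110195e+01, -2.52423620e+01,  6.95118704e-02,
        3.18814453e-02, -2.98289201e-06]), 'position': array([ 0.22019163, -0.47659355,  0.23870434]), 'ee_rot': array([-2.64657670e+00,  1.69262659e+00,  5.40357743e-05]), 'contact_force': array([ 1.06304744, -0.37967905,  0.6636446 ]), 'torque': array([-0.00074891,  0.00339214, -0.00240036]), 'grip_width': 1.003542262404256}
[[ 0.419 -0.908 -0.   ]
 [-0.908 -0.419  0.   ]
 [-0.    -0.    -1.   ]]
jar (147, array([ 0.5828, -0.1892]), np.float64(0.0008), np.float64(0.0598)) (32, array([ 0.5843, -0.1915]), np.float64(0.0005), np.float64(0.0594)) topcap (132, array([ 0.5822, -0.1906,  0.0734])) (157, array([ 0.5853, -0.1923,  0.0722]))
jar (148, array([ 0.4478, -0.1827]), np.float64(0.0009), np.float64(0.0599)) (25, array([ 0.4499, -0.185 ]), np
[... 383 characters left out ...]
2248563766)
all jars [(148, array([ 0.4935, -0.0064,  0.102 ])), (147, array([0.4617, 0.0778, 0.1019])), (141, array([0.6041, 0.1335, 0.1007]))]
pocket [(135, array([ 0.5803, -0.0204]), np.float64(0.0027), np.float64(0.0579)), (125, array([0.5182, 0.1485]), np.float64(0.0027), np.float64(0.0578))]
scene hub (47, array([0.5509, 0.0625, 0.0549]))
disc ((0.5492308735847473, 0.06467718631029129), 0.12581680715084076)
all jars [(108, array([ 0.496 , -0.0079,  0.101 ])), (97, array([0.4636, 0.0754, 0.1009])), (104, array([0.6084, 0.1309, 0.1008]))]
pocket [(110, array([ 0.5812, -0.0174]), np.float64(0.003), np.float64(0.0573)), (88, array([0.5172, 0.1503]), np.float64(0.0029), np.float64(0.0576))]
```

Call:
carry_out:
  commands:
    - [[-0.0242,-0.0473,0],0,0]
    - [[-0.0242,-0.0473,0],0,0]
    - [[-0.0242,-0.0473,0],0,0]
    - [[-0.0242,-0.0473,0],0,0]
    - [[-0.0242,-0.0473,0],0,0]
    - [[-0.0242,-0.0473,0],0,0]
    - [[-0.0242,-0.0473,0.03],0,0]
    - [[0,0,0.03],0,0]
  force: 20

```text
clock: 2.0
position: [0.4512, -0.1814, 0.1781]
ee_rot: [-2.65, 1.686, -0.001]
contact_force: [0.1, -0.5, -1.0]
grip_width: 0.999
```

Call:
carry_out:
  commands:
    - [[0,0,0.03],0,0]
    - [[0,0,0.03],0,0]
    - [[0,0,0.03],0,0]
    - [[0,0,0.03],0,0]
    - [[0,0,0.022],0,0]
    - [[0,0,0],0,0]
    - [[0,0,0],0,0.55]
    - [[0,0,0],0,0.55]

```text
clock: 3.0
position: [0.4502, -0.1843, 0.0377]
ee_rot: [2.647, -1.693, 0.003]
contact_force: [-0.4, -0.3, 0.1]
grip_width: 0.8
```

```bash
python3 - <<'E'
from h import *
im,d=cams.camera("scene"); x,y=map(int,pix("scene",[.45,-.184,.05])); c=im[max(0,y-70):y+50,max(0,x-80):x+80]
cv2.imwrite("pics/g1.png",cv2.resize(c,None,fx=4,fy=4)[...,::-1]); print(x,y,manip.observe())
E
```

```text
212 253 {'clock': 3.05, 'qpos': array([-6.29945949e-01,  4.98293279e-01,  1.82979032e+00,  4.92301130e-05,
        8.11915234e-01,  5.07967490e-01]), 'qd': array([ 3.45543703e-04,  3.96293578e-03,  2.19653826e-03,  1.19001250e-05,
       -3.82789567e-03,  2.56766825e-04]), 'tau': array([-1.10859968e-02, -4.07578897e+01, -1.76131654e+01,  5.40712592e-02,
       -2.15609511e-02,  3.27060961e-04]), 'position': array([ 0.45010772, -0.18420688,  0.03755081]), 'ee_rot': array([ 2.64659589e+00, -1.69255491e+00,  2.50228165e-03]), 'contact_force': array([-0.45130137, -0.24037077,  0.17121775]), 'torque': array([0.05037495, 0.01731309, 0.00795629]), 'grip_width': 0.7547162192681507}
```

View pics/g1.png

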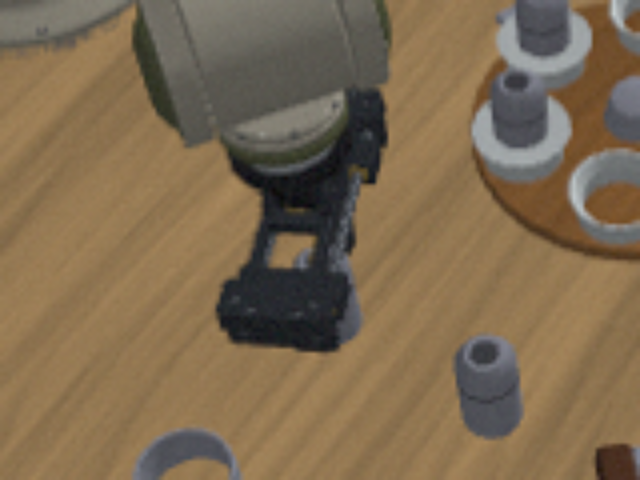

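Call:
carry_out:
  commands:
    - [[0,0,0],0,1]
    - [[0,0,0],0,1]
    - [[0,0,0],0,1]
    - [[0,0,0],0,1]
    - [[0,0,-0.03],0,1]
    - [[0,0,-0.045],0,1]
    - [[0,0,-0.045],0,1]
    - [[0,0,-0.045],0,1]

```text
clock: 4.05
position: [0.4494, -0.1838, 0.2031]
ee_rot: [-2.647, 1.693, 0.0]
contact_force: [0.7, -0.6, -2.0]
grip_width: 0.446
```

Call:
carry_out:
  commands:
    - [[-0.0391,-0.0287,0],0,1]
    - [[-0.0391,-0.0287,0],0,1]
    - [[-0.0391,-0.0287,0],0,1]
    - [[-0.0391,-0.0287,0],0,1]
    - [[-0.0391,-0.0287,0],0,1]
    - [[-0.0391,-0.0287,0],0,1]
    - [[-0.0391,-0.0287,0],0,1]
    - [[0,0,0],0,1]

```text
clock: 5.05
position: [0.5171, 0.1512, 0.2012]
ee_rot: [2.65, -1.688, -0.001]
contact_force: [0.0, 0.2, -1.1]
grip_width: 0.448
```

```bash
python3 - <<'E'
from h import *
im,d=cams.camera("scene"); x,y=map(int,pix("scene",[.5175,.149,.1])); c=im[max(0,y-80):y+70,max(0,x-100):x+100]
cv2.imwrite("pics/g2.png",cv2.resize(c,None,fx=4,fy=4)[...,::-1]); print(x,y,manip.observe()["position"])
print(spot("scene","jar_a"),spot("scene","pocket_a"))
E
```

```text
295 173 [0.5169929  0.1496763  0.20122487]
[(0.61, [0.5808, -0.1904, 0.0038]), (0.48, [0.5158, 0.1562, 0.1658])] [(0.83, [0.5826, -0.0174, 0.0257]), (0.81, [0.5178, 0.151, 0.0302])]
```

View pics/g2.png

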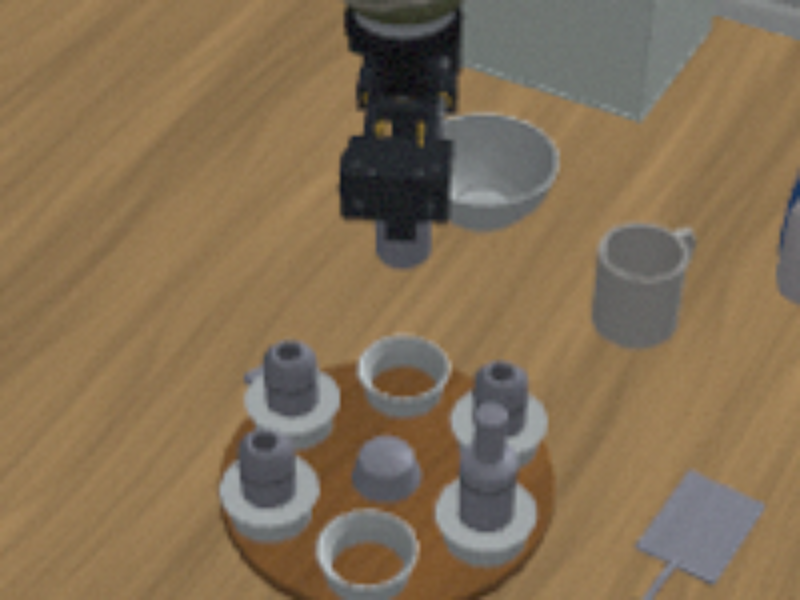

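Call:
carry_out:
  commands:
    - [[0,0,0.03],0,1]
    - [[0,0,0.03],0,1]
    - [[0,0,0.03],0,1]
    - [[0,0,0.018],0,1]
    - [[0,0,0.012],0,1]
    - [[0,0,0.007],0,1]
    - [[0,0,0.006],0,1]
    - [[0,0,0],0,1]

```text
clock: 6.2
position: [0.5173, 0.1487, 0.0687]
ee_rot: [2.646, -1.693, -0.0]
contact_force: [0.2, 0.4, -1.4]
grip_width: 0.447
```

Call:
carry_out:
  commands:
    - [[0,0,0.0025],0,1]
    - [[0,0,0],0,1]
    - [[0,0,0],0,0.25]
    - [[0,0,0],0,0.25]
    - [[0,0,0],0,0.25]
    - [[0,0,-0.03],0,0.25]
    - [[0,0,-0.05],0,0.25]
    - [[0,0,-0.055],0,0.25]

```text
clock: 7.2
position: [0.5169, 0.1487, 0.2025]
ee_rot: [2.646, -1.692, -0.001]
contact_force: [2.1, 0.6, -0.1]
grip_width: 0.748
```

```bash
cat > look.py <<'E'
from h import *
import sys
def look(tag):
    out={}
    for c in("top","scene"):
        im,d=cams.camera(c); out[c]=im; P=cloud(c,d).reshape(-1,3)
        print(c,"jar",spot(c,"jar_a")[:4]); print("  pocket",spot(c,"pocket_a")[:3]); print("  knob",spot(c,"knob_top")[:1])
    x,y=map(int,pix("scene",[.55,.0,.08])); cv2.imwrite(f"pics/{tag}.png",cv2.resize(out["scene"][y-100:y+110,x-120:x+130],None,fx=3,fy=2.8)[...,::-1])
    print(manip.observe()["position"])
look(sys.argv[1])
E
python3 look.py p1
```

```text
top jar [(0.63, [0.4509, -0.3363, 0.0009]), (0.54, [0.5843, -0.1936, 0.0009]), (0.16, [0.4562, 0.3977, -0.0039])]
  pocket [(0.9, [0.5824, -0.0208, 0.031]), (0.38, [0.4568, 0.3997, -0.0003])]
  knob [(0.58, [0.6344, 0.0508, 0.1513])]
scene jar [(0.92, [0.5835, -0.1895, 0.003]), (0.7, [0.5171, 0.1539, 0.0294])]
  pocket [(0.72, [0.5153, 0.1484, 0.031]), (0.6, [0.5826, -0.0156, 0.0292])]
  knob [(0.85, [0.6371, 0.0524, 0.1517])]
[0.51675631 0.14871893 0.19977049]
```

View pics/p1.png

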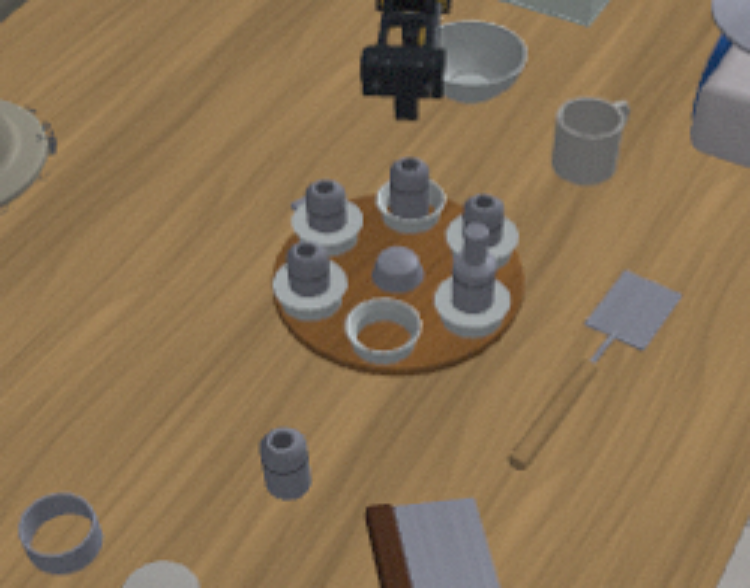

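Call:
carry_out:
  commands:
    - [[0.048,0.0117,0],0,0]
    - [[0.048,0.0117,0],0,0]
    - [[0.048,0.0117,0],0,0]
    - [[0.048,0.0117,0],0,0]
    - [[0.048,0.0117,0],0,0]
    - [[0.048,0.0117,0],0,0]
    - [[0.048,0.0117,0.02],0,0]
    - [[0,0,0.03],0,0]

```text
clock: 8.6
position: [0.5838, -0.1938, 0.1495]
ee_rot: [2.643, -1.697, -0.0]
contact_force: [0.2, 0.7, 0.3]
grip_width: 0.997
```

Call:
carry_out:
  commands:
    - [[0,0,0.03],0,0]
    - [[0,0,0.03],0,0]
    - [[0,0,0.03],0,0]
    - [[0,0,0.02],0,0]
    - [[0,0,0],0,0]
    - [[0,0,0],0,0]
    - [[0,0,0],0,0]
    - [[0,0,0],0,0]

```text
clock: 9.6
position: [0.5841, -0.1907, 0.0418]
ee_rot: [-2.647, 1.693, -0.001]
contact_force: [0.6, -0.3, -0.6]
grip_width: 0.997
```

Call:
carry_out:
  commands:
    - [[0,0,0.0045],0,0.4]
    - [[0,0,0],0,1]
    - [[0,0,0],0,1]
    - [[0,0,0],0,1]
    - [[0,0,0],0,1]
    - [[0,0,0],0,1]
    - [[0,0,0],0,1]
    - [[0,0,0],0,1]

```text
clock: 10.6
position: [0.5839, -0.1906, 0.0368]
ee_rot: [-2.647, 1.693, -0.0]
contact_force: [0.2, -0.1, 0.4]
grip_width: 0.444
```

Call:
carry_out:
  commands:
    - [[0,0,-0.03],0,1]
    - [[0,0,-0.04],0,1]
    - [[0,0,-0.04],0,1]
    - [[0,0,-0.04],0,1]
    - [[0,0,0],0,1]
    - [[0,0,0],0,1]
    - [[0,0,0],0,1]
    - [[0,0,0],0,1]

```text
clock: 11.6
position: [0.5836, -0.1905, 0.1857]
ee_rot: [2.646, -1.693, -0.003]
contact_force: [-1.1, -0.6, -0.4]
grip_width: 0.447
```

Call:
carry_out:
  commands:
    - [[-0.0391,-0.0175,0],0,1]
    - [[-0.0391,-0.0175,0],0,1]
    - [[-0.0391,-0.0175,0],0,1]
    - [[-0.0391,-0.0175,0],0,1]
    - [[0,0,0],0,1]
    - [[0,0,0],0,1]
    - [[0,0,0.03],0,1]
    - [[0,0,0.025],0,1]

```text
clock: 12.6
position: [0.5817, -0.0206, 0.1307]
ee_rot: [2.645, -1.695, -0.0]
contact_force: [0.8, 0.9, -1.0]
grip_width: 0.449
```

```bash
python3 look.py p2
```

```text
top jar [(0.65, [0.5189, 0.1463, 0.0268])]
  pocket [(0.83, [0.5801, -0.0233, 0.0316]), (0.8, [0.5167, 0.1471, 0.0257])]
  knob [(0.45, [0.6366, 0.0519, 0.1546])]
scene jar [(0.57, [0.5809, -0.0184, 0.0981]), (0.47, [0.5167, 0.1526, 0.0263])]
  pocket [(0.9, [0.581, -0.0183, 0.0296]), (0.72, [0.5168, 0.1486, 0.0278]), (0.66, [0.5486, 0.0604, 0.0559])]
  knob [(0.87, [0.638, 0.0497, 0.1536])]
[ 0.58227504 -0.01962082  0.13278082]
```

View pics/p2.png

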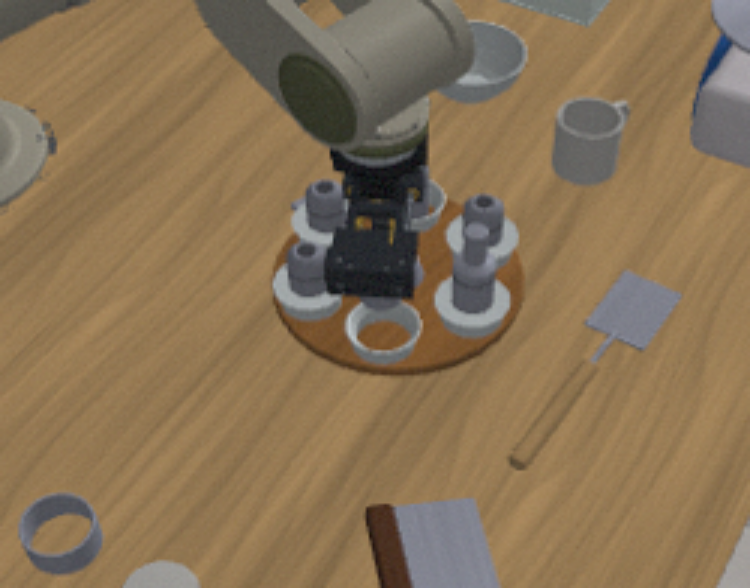

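Call:
carry_out:
  commands:
    - [[0,0,0.025],0,1]
    - [[0,0,0.018],0,1]
    - [[0,0,0.01],0,1]
    - [[0,0,0.006],0,1]
    - [[0,0,0.004],0,1]
    - [[0,0,0],0,1]
    - [[0,0,0],0,1]
    - [[0,0,0],0,1]

```text
clock: 14.0
position: [0.582, -0.0193, 0.069]
ee_rot: [-2.646, 1.693, -0.001]
contact_force: [-0.2, -0.4, -2.1]
grip_width: 0.445
```

Call:
carry_out:
  commands:
    - [[0,0,0.0035],0,1]
    - [[0,0,0],0,1]
    - [[0,0,0],0,0.25]
    - [[0,0,0],0,0.25]
    - [[0,0,0],0,0.25]
    - [[0,0,-0.03],0,0.25]
    - [[0,0,-0.05],0,0.25]
    - [[0,0,-0.055],0,0.25]

```text
clock: 15.0
position: [0.5814, -0.0192, 0.2015]
ee_rot: [2.646, -1.693, -0.001]
contact_force: [0.1, 0.1, 0.3]
grip_width: 0.752
```

```bash
cat > chk.py <<'E'
from h import *
C=np.array([.5493,.0645])
for c in("top","scene"):
    im,d=cams.camera(c); P=cloud(c,d).reshape(-1,3)
    K=P[(np.hypot(*(P[:,:2]-C).T)<.115)&(P[:,2]>.15)&(P[:,2]<.157)]
    print(c,"knob",K.mean(0).round(4),len(K))
    for n in("knob_top","jar_a","pocket_a","front_mark","hub_top"): print("  ",n,spot(c,n)[:3])
    for a in np.arange(-9.3,350,60):
        q=C+.09*np.array([np.cos(np.deg2rad(a)),np.sin(np.deg2rad(a))]); Q=P[(np.hypot(*(P[:,:2]-q).T)<.03)&(P[:,2]>.09)]
        print("   ",a.round(),len(Q),(Q.mean(0)-[*q,0]).round(4),Q[:,2].max().round(4)) if len(Q) else None
    if c=="scene":
        x,y=map(int,pix(c,[.55,.06,.08])); cv2.imwrite("pics/p3.png",cv2.resize(im[y-70:y+70,x-90:x+90],None,fx=4,fy=4)[...,::-1])
print(manip.observe()["position"])
E
python3 chk.py
```

```text
top knob [nan nan nan] 0
   knob_top [(0.19, [0.4556, 0.4011, -0.0039])]
   jar_a [(0.71, [0.5195, 0.1466, 0.0286]), (0.59, [0.5795, -0.0208, 0.0279]), (0.32, [0.4483, -0.3408, 0.001])]
   pocket_a [(0.86, [0.517, 0.147, 0.0242]), (0.85, [0.5808, -0.0208, 0.0306]), (0.44, [0.6328, 0.3372, 0.0013])]
   front_mark [(0.84, [0.3938, 0.1299, 0.0104])]
   hub_top [(0.8, [0.5489, 0.0613, 0.0585])]
    -9.0 50 [-0.0149 -0.0142  0.4335] 0.4931
    51.0 158 [-0.0026 -0.0007  0.1005] 0.1135
    111.0 161 [-0.001  -0.0013  0.1007] 0.1103
    171.0 183 [ 0.0005 -0.0153  0.4568] 0.538
    231.0 603 [-0.0053  0.0012  0.5228] 0.5403
    291.0 735 [-0.0018  0.      0.4718] 0.4968
scene knob [0.6395 0.0502 0.1535] 43
   knob_top [(0.93, [0.64, 0.0485, 0.1509]), (0.45, [0.459, 0.4013, -0.0032])]
   jar_a [(0.72, [0.5808, -0.0165, 0.0296]), (0.39, [0.5151, 0.1515, 0.0293])]
   pocket_a [(0.95, [0.5161, 0.1479, 0.029]), (0.92, [0.5838, -0.0152, 0.0263]), (0.71, [0.4611, 0.4022, -0.0034])]
   front_mark [(0.81, [0.3934, 0.1329, 0.0127])]
   hub_top [(0.65, [0.762, 0.0577, -0.0025]), (0.63, [0.5458, 0.0645, 0.0541]), (0.62, [0.4588, 0.398, -0.0026])]
    -9.0 343 [ 0.0017 -0.0106  0.2081] 0.4878
    51.0 117 [ 0.0029 -0.0043  0.1   ] 0.106
    111.0 55 [0.0099 0.     0.0993] 0.1093
    171.0 51 [-0.0047 -0.0079  0.116 ] 0.5325
    231.0 852 [3.000e-04 8.000e-04 4.462e-01] 0.5366
    291.0 901 [ 0.0076 -0.0056  0.3564] 0.4914
[ 0.58167896 -0.01926566  0.19964297]chk.py:6: RuntimeWarning: Mean of empty slice.
  print(c,"knob",K.mean(0).round(4),len(K))
  ret = um.true_divide(
```

View pics/p3.png

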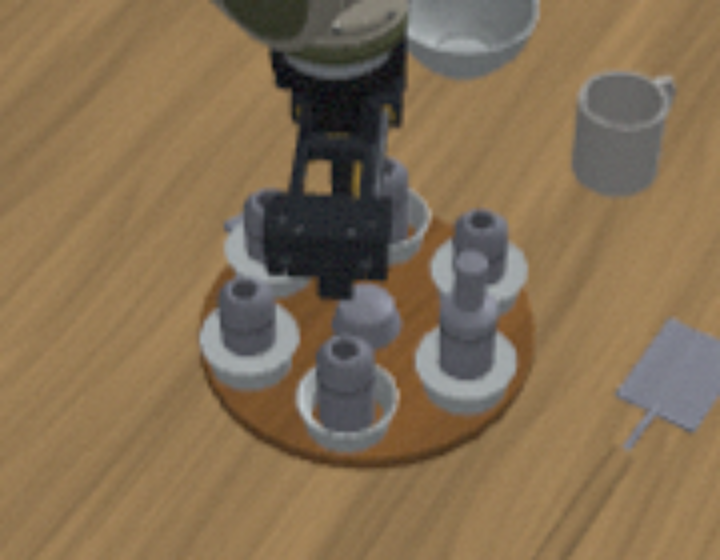

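Call:
carry_out:
  commands:
    - [[-0.0133,-0.0268,0],0,0.25]
    - [[-0.0133,-0.0268,0],0,0.25]
    - [[-0.0132,-0.0267,0],0,0.25]
    - [[0,0,0],0,0.25]
    - [[0,0,0.03],0,0.25]
    - [[0,0,0.03],0,0.25]
    - [[0,0,0.018],0,0.25]
    - [[0,0,0],0,0.25]

```text
clock: 16.6
position: [0.6375, 0.0501, 0.1214]
ee_rot: [2.645, -1.693, -0.003]
contact_force: [-0.3, -0.4, 0.3]
grip_width: 0.751
```

Call:
carry_out:
  commands:
    - [[0,0,0],0,0.7]
    - [[0,0,0],0,1]
    - [[0,0,0],0,1]
    - [[0,0,0],0,1]
    - [[0,0,0],0,1]
    - [[0,0,0],0,1]
    - [[0,0,0],0,1]
    - [[0,0,0],0,1]

```text
clock: 17.6
position: [0.6383, 0.0504, 0.1224]
ee_rot: [-2.646, 1.693, -0.001]
contact_force: [3.0, -1.0, -0.1]
grip_width: 0.242
```

```bash
cat > arc.py <<'E'
from h import *
s=manip.observe(); p=np.array(s["position"]); R=cv2.Rodrigues(np.array(s["ee_rot"]))[0]; C=np.array([.5493,.0645])
print(p.round(4),np.hypot(*(p[:2]-C)),R[:,0].round(3),s["contact_force"],s["torque"],s["grip_width"],s["qpos"])
a0=np.arctan2(*(p[:2]-C)[::-1]); a1=np.deg2rad(156.5); print(np.rad2deg(a0))
A=np.linspace(a0,a1,25); r=np.hypot(*(p[:2]-C))+(.09-np.hypot(*(p[:2]-C)))*np.minimum(1,np.arange(25)/8)
q=np.c_[C[0]+r*np.cos(A),C[1]+r*np.sin(A),np.full(25,p[2])]
print((np.diff(q,axis=0)@R).round(4))
E
python3 arc.py
```

```text
[0.6383 0.0504 0.1224] 0.09009889095313402 [ 0.419 -0.908  0.   ] [ 2.99483188 -1.02802858 -0.12507687] [-0.17891818 -0.53586523 -0.02323594] 0.24178833170407169 [-1.03770696e-01  6.65559325e-01  1.26452761e+00 -5.84064344e-05
  1.21065499e+00  1.03429385e+00]
-8.977568721206167
[[-0.0094 -0.0055 -0.    ]
 [-0.0099 -0.0043 -0.    ]
 [-0.0104 -0.0031 -0.    ]
 [-0.0107 -0.0018 -0.    ]
 [-0.0108 -0.0005 -0.    ]
 [-0.0108  0.0008 -0.    ]
 [-0.0106  0.0021 -0.    ]
 [-0.0103  0.0033 -0.    ]
 [-0.0098  0.0045 -0.    ]
 [-0.0092  0.0057 -0.    ]
 [-0.0085  0.0068 -0.    ]
 [-0.0076  0.0077 -0.    ]
 [-0.0066  0.0086 -0.    ]
 [-0.0055  0.0093 -0.    ]
 [-0.0044  0.0099 -0.    ]
 [-0.0031  0.0104 -0.    ]
 [-0.0019  0.0107 -0.    ]
 [-0.0006  0.0108 -0.    ]
 [ 0.0007  0.0108 -0.    ]
 [ 0.002   0.0106 -0.    ]
 [ 0.0033  0.0103 -0.    ]
 [ 0.0045  0.0099 -0.    ]
 [ 0.0056  0.0092 -0.    ]
 [ 0.0067  0.0085 -0.    ]]
```

Call:
carry_out:
  commands:
    - [[-0.0047,-0.0028,0],0,1]
    - [[-0.0047,-0.0027,0],0,1]
    - [[-0.0099,-0.0043,0],0,1]
    - [[-0.0104,-0.0031,0],0,1]
    - [[-0.0107,-0.0018,0],0,1]
    - [[-0.0108,-0.0005,0],0,1]
    - [[-0.0108,0.0008,0],0,1]
    - [[-0.0106,0.0021,0],0,1]

```text
clock: 18.6
position: [0.6182, 0.1223, 0.1223]
ee_rot: [-2.647, 1.692, 0.0]
contact_force: [0.6, -0.7, 3.1]
grip_width: 0.244
```

Call:
carry_out:
  commands:
    - [[-0.0103,0.0033,0],0,1]
    - [[-0.0098,0.0045,0],0,1]
    - [[-0.0092,0.0057,0],0,1]
    - [[-0.0085,0.0068,0],0,1]
    - [[-0.0076,0.0077,0],0,1]
    - [[-0.0066,0.0086,0],0,1]
    - [[-0.0055,0.0093,0],0,1]
    - [[-0.0044,0.0099,0],0,1]

```text
clock: 19.6
position: [0.5416, 0.1541, 0.1223]
ee_rot: [2.646, -1.693, 0.001]
contact_force: [2.6, -7.1, 6.3]
grip_width: 0.24
```

Call:
carry_out:
  commands:
    - [[-0.0031,0.0104,0],0,1]
    - [[-0.0019,0.0107,0],0,1]
    - [[-0.0006,0.0108,0],0,1]
    - [[0.0007,0.0108,0],0,1]
    - [[0.002,0.0106,0],0,1]
    - [[0.0033,0.0103,0],0,1]
    - [[0.0045,0.0099,0],0,1]
    - [[0.0056,0.0092,0],0,1]

```text
clock: 20.6
position: [0.4717, 0.11, 0.1223]
ee_rot: [-2.645, 1.692, -0.003]
contact_force: [7.8, -2.5, 0.8]
grip_width: 0.245
```

Call:
carry_out:
  commands:
    - [[0.0034,0.0043,0],0,1]
    - [[0.0033,0.0042,0],0,1]
    - [[0,0,0],0,1]
    - [[0,0,0],0,1]
    - [[0,0,0],0,1]
    - [[0,0,0],0,1]
    - [[0,0,0],0,1]
    - [[0,0,0],0,1]

```text
clock: 21.6
position: [0.4669, 0.1005, 0.1223]
ee_rot: [-2.645, 1.692, -0.003]
contact_force: [4.8, -3.3, 2.5]
grip_width: 0.245
```

```bash
python3 arc.py | head -3; sed -i 's/-9.3,350/156.5,500/' chk.py; sed -i 's/"pics\/p3/"pics\/p4/' chk.py; python3 chk.py 2>/dev/null
```

```text
[0.4669 0.1005 0.1223] 0.08991926660935688 [ 0.419 -0.908  0.001] [ 4.83761427 -3.28415534  2.52762827] [-0.51097583 -0.78364677 -0.01881007] 0.24539586189696114 [-3.41004101e-02  3.41528475e-01  1.79081949e+00  2.64287642e-04
  1.00717151e+00  1.10413112e+00]
156.40255651347408
top knob [nan nan nan] 0
   knob_top []
   jar_a [(0.67, [0.5374, 0.149, 0.0255]), (0.58, [0.5666, -0.0277, 0.0263])]
   pocket_a [(0.96, [0.5399, 0.152, 0.0295]), (0.65, [0.5585, -0.0303, 0.0277]), (0.63, [0.5383, 0.1478, 0.0266])]
   front_mark [(0.93, [0.3918, 0.1305, 0.0095])]
   hub_top [(0.9, [0.5479, 0.0623, 0.0566]), (0.38, [0.5375, 0.1513, 0.0286]), (0.24, [0.458, 0.4024, -0.002])]
    156.0 624 [-4.000e-04  0.000e+00  4.107e-01] 0.4197
    216.0 313 [0.0018 0.0082 0.2334] 0.4199
    276.0 158 [-0.0013 -0.0008  0.1007] 0.1101
    336.0 159 [-0.0026 -0.0005  0.1001] 0.1111
    396.0 159 [-0.0028 -0.0013  0.1001] 0.1095
    456.0 115 [ 0.005  -0.002   0.1188] 0.3904
scene knob [nan nan nan] 0
   knob_top [(0.56, [0.4679, 0.1015, 0.1537])]
   jar_a [(0.58, [0.5388, 0.155, 0.0318])]
   pocket_a [(0.82, [0.5399, 0.155, 0.0284]), (0.78, [0.5594, -0.0245, 0.03])]
   front_mark [(0.73, [0.3909, 0.1343, 0.0147])]
   hub_top [(0.64, [0.5486, 0.0624, 0.0574])]
    156.0 695 [ 0.0078 -0.0063  0.2839] 0.4145
    216.0 660 [0.0031 0.0122 0.2663] 0.4151
    276.0 143 [ 0.0043 -0.0039  0.0999] 0.1072
    336.0 141 [ 0.0028 -0.004   0.0996] 0.1076
    396.0 128 [ 0.0028 -0.0038  0.0993] 0.1057
    456.0 159 [-0.0043 -0.0047  0.1721] 0.3889
[0.4669085  0.10049602 0.12230914]
```

View pics/p4.png

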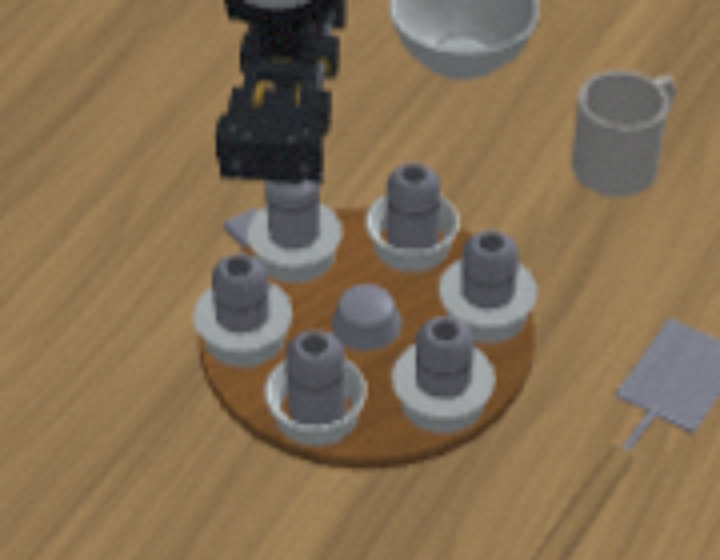

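```bash
python3 -c "
from h import *
print(manip.finish_job())"
```

```text
the job is handed in; nothing more can be done
None
```

I put both loose shakers into the two empty pockets and released them. Then I gripped the tall shaker's peg and turned the carousel about 165° counter-clockwise to the front. I handed the job in at about 22 s of the 72 s allowed, still gripping the peg with the grip force set to 20 N. Handing in gives no verdict, so the result itself is unconfirmed.

**Last checks**
- **Alignment:** the gripped peg stood at 156.4° seen from the axis. The tongue measured about 156.5–156.7°, and the tolerance is ±7.4°.
- **Grip:** the jaws were open about 21.5 mm on the 22 mm peg, and the arm was still.
- **Small shakers:** both stood upright in their pockets in the last picture. The networks' estimates for the placed shakers were mostly within about 4 mm of their pocket estimates. In the top view the front one came out about 8 mm off, close to the 10 mm limit. In the scene view the networks did not report that one at all, though the picture shows it seated.
- **Bystanders:** I saw no contact with any of them, but I did not measure their positions again at the end.

The depth check on the knob itself returned nothing at the end because the gripper hid it. The scene network put the knob within about 2 mm of the gripper position.

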